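# Tip the kit upright into the gluing jig

## Robot

A 6-joint arm with a two-finger parallel gripper is mounted at the origin on the work surface. World frame = base frame: x ahead of the robot, y to its left, z up, the work surface at z = 0. Lengths are in m, angles in rad, forces in N, time in s.
With the tool pointing down it reaches from about 0.325 to 0.775 m from the base axis. Payload 5.5 kg.
Tool frame: the origin (TCP) lies at the very end of the fingers, on their centre line; the grasp point (between the pads) lies 19 mm behind it; z points along the fingers, y is the direction in which the jaws open and shut (so a half turn about z gives the same grasp; the last joint's range is limited). The gripper opens to 88 mm and grips with 3 to 60 N. Pads are 20 mm wide; open, the fingers measure 115 mm over their backs; the gripper's body (75 mm by 178 mm) begins 61 mm behind the grasp point.
Start: joints at [-1.271, 0.091, 1.231, -0, 1.82, -0.057], TCP at [0.21, -0.562, 0.223] pointing down, gripper open.
Joint ranges: [-2.87, 2.87], [-0.86, 2.18], [0.17, 2.46], [-1.51, 4.65], [0.06, 2.69], [-2.65, 2.65]. Speed limits (rad/s): [2.57, 2.57, 3.01, 3.14, 3.14, 3.14].

## Interface

Orientations are given as a rotation vector (axis times angle).
In Python, from bench import sense, eyes, sign_off gives the robot as it stands. The module is installed in compiled form; this text tells all that it offers.
- The arm moves only by the shell command python3 -m creep 'ROWS' [OPENING] [FORCE]. ROWS is JSON, a list of rows, each a list of 4 numbers: the shift along the world's x, y, z in cm, then the turn about the world's z in rad. A call has 1 to 5 rows; each row shifts and turns the pose as measured when the row begins; what a row does not reach is not made up. A row lasts 1/8 s, in which the tool goes at most 62.5 mm and 10.7 degrees, less where a joint would pass 70% of its speed; a pose out of reach is approached as far as the arm can. A call is refused whole if a number of a shift passes 6.25 or a number of a turn 0.188, either way. A call with a gripper value outside its range is refused whole. OPENING is the opening, from 0 (shut) to 1 (fully open), set as the call begins (- or left out, the last holds). The fingers move at their own pace and stop on an object; FORCE is the grip in N (left out, the last holds). Time passes only in rows, so rows that do not move let the fingers close. It gives the time, the measured TCP pose, the force and the opening at its end, in the units of the state.
- sense(): the state, without advancing time (a new reading comes with each control period).
- eyes.grab_frame(name): name is "scene" or "side" or "wrist"; returns a dict with "frame" (420x560x3 uint8, red, green, blue), "intrinsics" (3x3 intrinsics, pixels), "R" (3x3) and "t" (3): a world point X has camera coordinates R X + t; the wrist camera has in their place "tool_from_camera" (4x4, takes a point from camera to tool coordinates, whose origin is the TCP and whose axes are the flange's). Camera axes: x right, y down, z forward; pixel columns grow to the right and rows downward; lengths in m; the calibration is good to about 2 mm. A picture is of the moment at which its call begins: read the wrist's pose just before it. There is no depth.
- sign_off(): hands the job in, once; it reports no verdict.
The state is a dict: "t": time; "q": joint angles; "qvel": joint speeds; "tau": joint torques, N m; "ee_pos": TCP position; "eef_rot": TCP orientation; "ft_force": force on the tool from outside, world axes, zero at the start; "moment": the same for the moment, N m; "grip_width": finger opening in m.
Only numpy, scipy, OpenCV 4.12 (cv2) and the standard library are available. Lean on these libraries where they do the work, as an engineer would, in place of code of your own. Each camera call takes 0.05 s, during which the arm holds its last target.

## Task

On the plywood gluing jig, push the pale wooden upright over so that it falls forward and lies flat in its lane between the dowel rails, and then push it along the lane until its rounded top rests against the end stop. Only push it with the fingers: do not grip, lift or carry it. Leave the dark upright standing where it is and do not disturb the other things on the table.

Things in the scene. Friction and masses are not known exactly. Their poses are not given: they have to be found in the camera images.
- jig: Gluing jig fixed to the table: plywood board 300 x 250 mm (x, y), 9 mm thick; origin at the centre of its underside, z up. Two lanes run along its x axis, centre lines at y = +65 and -65 mm, floor 9 mm above the table, each between two round dowel rails (x = -50 to +120 mm, tops 10 mm above the board, 70 mm apart). The -x end is open; the uprights stand there at x = -95 to -75 mm.
- stop_a (a point): Foot of the end stop of the lane at jig y = +65 mm: middle of the stop's face (jig x = +125 mm, looking to jig -x) at the lane's floor. The wooden stop rises 27 mm above the floor. Axes as the jig's.
- stop_b (a point): The same for the lane at jig y = -65 mm.
- pale_upright: Pale plywood upright, loose, 75 to 155 g: plate 24 mm thick (x), 50 mm wide (y), 150 mm tall (z), half-round top. Origin at the centre of the foot's underside, z to the rounded top. It stands before one of the lanes (which one varies), x along the jig's x within 2 degrees. Tipped forward it lies x down, z along the jig's x.
- pale_mid (a point): The centre of the pale upright, 75 mm from its foot and from its rounded top, on its axis; axes as the upright's.
- dark_upright: Dark brown upright, loose, the same shape and size as the pale one, standing before the other lane; it is to stay standing. Origin at the centre of its foot's underside, z up.
- glue: White glue bottle, 48 mm across, 120 mm tall, a bystander left of the jig; origin under its centre.
- tape: Yellow ring (roll), 90 mm across, 24 mm tall, a bystander left of the jig; origin under its centre.
- gear: Flat brown toothed wheel, 88 mm across, 6 mm thick, a bystander left of the jig; origin under its centre.
- cup: Blue cup, 72 mm across, 95 mm tall, a bystander right of the jig; origin under its centre.
- wheel: Plywood disc, 56 mm across, 16 mm thick, a bystander right of the jig; origin under its centre.
- eraser: White eraser 50 x 22 x 12 mm, a bystander right of the jig; origin under its centre.
Not all that is in view belongs to the job. Leave any blue or purple look-alike of the pale_upright alone.

How it is judged:
On the way, in this order (a step that is already met when the one before it is completed fails the run):
1. the pale upright has been pushed over and lies flat in a lane, forward side down, still short of the stop (angle between pale_upright's own x axis and vertical above 3.06 rad and angle between the z axis of pale_upright and the x axis of jig, either way round below 0.16 rad and (y of pale_mid in the frame of jig between -0.08 and -0.05 m or y of pale_mid in the frame of jig between 0.05 and 0.08 m) and z of pale_mid in the frame of jig below 0.025 m and x of pale_mid in the frame of jig below 0.038 m), for 0.1 s.
2. its rounded top is against the end stop (gap under 5 mm) (angle between pale_upright's own x axis and vertical above 3.06 rad and angle between the z axis of pale_upright and the x axis of jig, either way round below 0.16 rad and (y of pale_mid in the frame of jig between -0.08 and -0.05 m or y of pale_mid in the frame of jig between 0.05 and 0.08 m) and z of pale_mid in the frame of jig below 0.025 m and x of pale_mid in the frame of jig above 0.045 m), for 0.2 s.
At the end, for the whole second after the job is handed in: The pale upright lies flat (0.08 rad) and still on a lane's floor, forward side down, centre within 15 mm of the lane's centre line and 0.16 rad of its direction, rounded top under 5 mm from the end stop; the dark upright stands within 15 mm of where it was (all of step 2 and linear speed of pale_upright below 0.02 m/s and angle between dark_upright's own z axis and vertical below 0.1 rad and distance of dark_upright from where it was at the start of the episode below 0.015 m); the robot touches nothing.
It fails at once if the pale upright is lifted while it stands or is tipped (its centre more than 95 mm above the table) (height (world z) of pale_mid above 0.095 m).
It fails at once if the pale upright is lifted or carried while it lies (more than 12 mm off the lane's floor) (angle between pale_upright's own z axis and vertical above 1.5 rad and height (world z) of pale_mid above 0.034 m).
It fails at once if the dark upright is tipped (0.2 rad) or moved (15 mm) (angle between dark_upright's own z axis and vertical above 0.2 rad or distance of dark_upright from where it was at the start of the episode above 0.015 m).
It fails at once if another thing on the table is moved by more than 20 mm (distance of any of glue, tape, gear, cup, wheel, eraser from where it was at the start of the episode above 0.02 m).
It also fails if it takes over 48 s, if anything falls off the work surface, if the arm or the gripper's body presses on something with over 40 N, if the wrist force passes 120 N, or if a joint passes its speed limit or range.

## Working session

There is one attempt and no reset: what is moved stays moved. The work goes in short steps, Python scripts to look and compute and a shell command to move; the robot and the scene stay as the last step left them, time stands still between calls to the robot, and variables do not carry over. Pictures are saved under pics/ and viewed, and the job is handed in when it is done.

```bash
mkdir -p pics; python3 - <<'E'
from bench import sense, eyes
import cv2
s=sense(); print(s['t'],s['ee_pos'],s['eef_rot'],s['grip_width'],s['ft_force'])
import pickle
for n in ("scene","side"):
    f=eyes.grab_frame(n); pickle.dump(f,open(f'pics/{n}0.pkl','wb'))
    cv2.imwrite(f'pics/{n}0.png',f['frame'][:,:,::-1]); print(n,f['intrinsics'],f['R'],f['t'])
E
```

```text
0.0 [ 0.20946372 -0.5619463   0.2215359 ] [-3.08989330e+00 -5.57148124e-01  4.05343015e-04] 0.08755469421173756 [ 1.14390205  0.0065374  -0.05377459]
scene [[464.26601091   0.         279.40811083]
 [  0.         464.26601091 210.83656769]
 [  0.           0.           1.        ]] [[-0.02408369  0.99970254  0.00384793]
 [ 0.84375916  0.02239097 -0.53625472]
 [-0.53618136 -0.00966826 -0.84404743]] [-0.00290737 -0.4010811   1.56794577]
side [[463.18962414   0.         283.17601534]
 [  0.         463.18962414 214.40643165]
 [  0.           0.           1.        ]] [[-0.98350639 -0.18028535  0.01457278]
 [-0.14555525  0.74106122 -0.65547077]
 [ 0.10737245 -0.64678084 -0.75507993]] [0.5041158  0.11574145 1.4857289 ]
```

View pics/scene0.png

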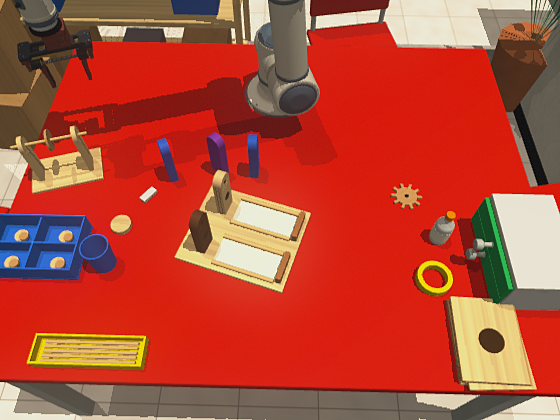

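View pics/side0.png

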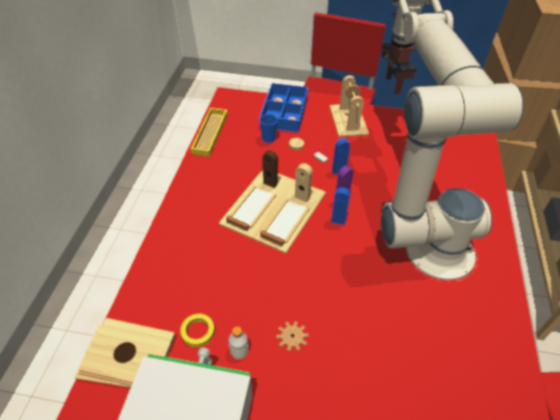

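```bash
python3 - <<'E'
import cv2
a=cv2.imread('pics/scene0.png')[125:300,140:320]; cv2.imwrite('pics/sc_z.png',cv2.resize(a,None,fx=4.4,fy=3.4*1,interpolation=cv2.INTER_CUBIC) if 0 else cv2.resize(a,(720,700),interpolation=cv2.INTER_CUBIC)[:600])
a=cv2.imread('pics/scene0.png')[160:295,150:320]; cv2.imwrite('pics/sc_z.png',cv2.resize(a,None,fx=4.4,fy=4.4,interpolation=cv2.INTER_CUBIC))
a=cv2.imread('pics/side0.png')[130:255,200:370]; cv2.imwrite('pics/si_z.png',cv2.resize(a,None,fx=4.4,fy=4.4,interpolation=cv2.INTER_CUBIC))
E
```

```text
(no output)
```

View pics/sc_z.png

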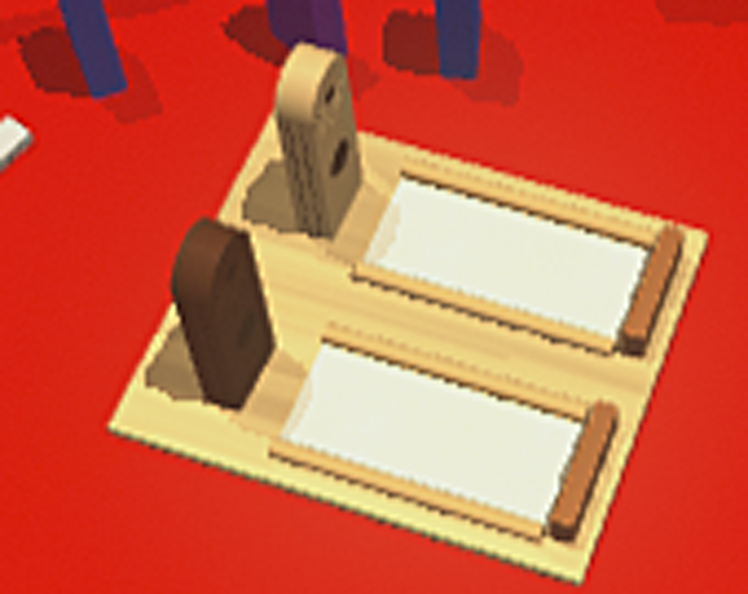

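View pics/si_z.png

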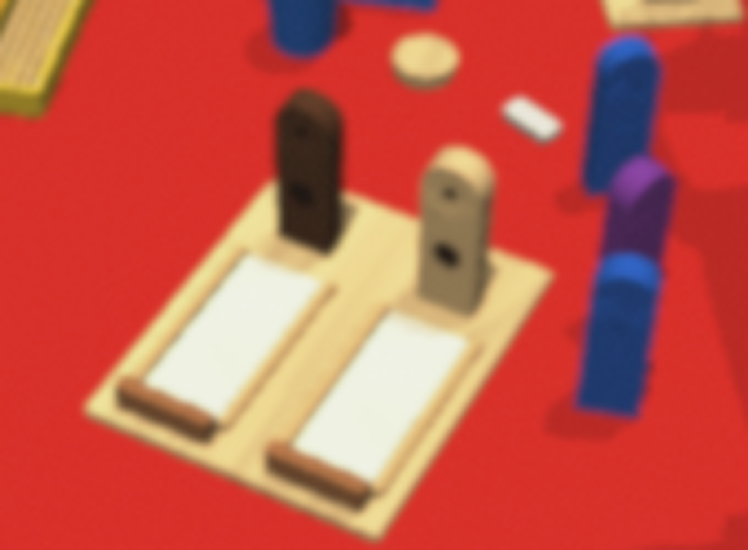

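```bash
cat > h.py <<'E'
import numpy as np, pickle
from scipy.optimize import least_squares
F={n:pickle.load(open(f'pics/{n}0.pkl','rb')) for n in('scene','side')}
def proj(f,X):
    c=np.atleast_2d(X)@f['R'].T+f['t']; p=c@f['intrinsics'].T; return p[:,:2]/p[:,2:]
def ray(n,u,v,z):
    f=F[n]; d=f['R'].T@np.linalg.solve(f['intrinsics'],[u,v,1]); o=-f['R'].T@f['t']; return o+d*(z-o[2])/d[2]
def jig2w(p,P):
    P=np.atleast_2d(P); c,s=np.cos(p[2]),np.sin(p[2]); return np.c_[p[0]+c*P[:,0]-s*P[:,1],p[1]+s*P[:,0]+c*P[:,1],P[:,2]]
def sc(a,b): return (150+a/4.4-.5+.1,160+b/4.4-.4)
def si(a,b): return (200+a/4.4-.4,130+b/4.4-.4)
E
python3 - <<'E'
from h import *
obs=[('scene',sc(582,580),(.15,-.125,.009)),('scene',sc(709,233),(.15,.125,.009)),('scene',sc(108,428),(-.15,-.125,.009)),
('side',si(85,406),(.15,-.125,.009)),('side',si(380,538),(.15,.125,.009)),('side',si(553,272),(-.15,.125,.009)),('side',si(270,182),(-.15,-.125,.009))]
for cams in (('scene','side'),('scene',),('side',)):
    ob=[o for o in obs if o[0] in cams]
    fun=lambda p: np.concatenate([proj(F[n],jig2w(p,P))[0]-uv for n,uv,P in ob])
    r=least_squares(fun,[.55,-.1,1.4]); print(cams,r.x,np.round(r.fun,1))
    if len(cams)==2: p=r.x; np.save('jig.npy',p)
def inv(X): 
    d=X[:2]-p[:2]; c,s=np.cos(p[2]),np.sin(p[2]); return np.array([c*d[0]+s*d[1],-s*d[0]+c*d[1]])
for nm,n,uv in [('pale fr','scene',sc(360,190)),('pale fl','scene',sc(320,238)),('pale bl','scene',sc(297,226)),('pale fr','side',si(420,297)),('pale','side',si(473,313)),('dark','side',si(279,240)),('dark','side',si(331,255)),('dark','scene',sc(238,410)),('dark','scene',sc(203,398)),('dark','scene',sc(275,350))]:
    X=ray(n,*uv,.009); print(nm,n,X[:2].round(4),inv(X).round(4))
print('lane dirs',np.degrees(p[2]), jig2w(p,[[-.085,.065,.009],[-.085,-.065,.009],[.125,.065,.009],[-.2,.065,0]]))
# blue uprights feet and others
for nm,n,uv in [('b1','scene',(170,180)),('purple','scene',(222,170)),('b2','scene',(253,176)),('b3','side',(338,172)),('b4','side',(338,222)),('eraser','scene',(148,194)),('wheel','scene',(121,224))]:
    print(nm,ray(n,*uv,0.0)[:2].round(3))
E
```

```text
('scene', 'side') [ 0.55939022 -0.07671288  1.26908657] [ 1.1  0.6  0.5  0.2  0.8  0.8  0.3  0.5  0.  -0.7 -0.2 -0.5  2.4 -3.3]
('scene',) [ 0.55767065 -0.07870369  1.26426837] [ 0.   0.2 -0.1 -0.1  0.  -0.1]
('side',) [ 0.56064133 -0.07223389  1.27844485] [-0.3  1.8 -0.   0.2 -1.  -0.   1.4 -2.5]
pale fr scene [ 0.4572 -0.1222] [-0.0738  0.084 ]
pale fl scene [ 0.4944 -0.1447] [-0.0842  0.0419]
pale bl scene [ 0.4857 -0.1601] [-0.1015  0.0455]
pale fr side [ 0.4948 -0.1326] [-0.0725  0.045 ]
pale side [ 0.451  -0.1237] [-0.077   0.0896]
dark side [ 0.6178 -0.173 ] [-0.0746 -0.0843]
dark side [ 0.573  -0.1645] [-0.0798 -0.0391]
dark scene [ 0.6177 -0.1831] [-0.0842 -0.0873]
dark scene [ 0.6102 -0.2051] [-0.1075 -0.0866]
dark scene [ 0.576 -0.165] [-0.0793 -0.0421]
lane dirs 72.71330401131979 [[ 0.47206826 -0.13855845  0.009     ]
 [ 0.59619614 -0.17718837  0.009     ]
 [ 0.53447043  0.06195581  0.009     ]
 [ 0.43789565 -0.24836388  0.        ]]
b1 [ 0.376 -0.311]
purple [ 0.335 -0.161]
b2 [ 0.355 -0.067]
b3 [ 0.36  -0.297]
b4 [ 0.335 -0.056]
eraser [ 0.427 -0.367]
wheel [ 0.53  -0.424]
```

```bash
python3 -m creep '[[3,4.5,0,-0.165],[3,4.5,0,-0.165],[3,4.5,0,-0.165],[3,4.5,0,-0.165],[3,4.5,0,0]]' 0
```

```text
t: 0.72
ee_pos: [0.36, -0.3319, 0.2168]
eef_rot: [-3.09, 0.518, 0.003]
ft_force: [0.0, -0.9, -0.1]
grip_width: 0.0413
```

```bash
python3 -m creep '[[3.1,4.2,0.2,0.03],[3.1,4.2,0,0],[3.1,4.2,0,0],[0,0,0,0],[0,0,0,0]]' 0
python3 - <<'E'
from bench import sense, eyes
import cv2,numpy as np
s=sense(); print(s['t'],s['ee_pos'],s['eef_rot'],s['grip_width'])
p=np.load('jig.npy');c,q=np.cos(p[2]),np.sin(p[2]);d=s['ee_pos'][:2]-p[:2];print('jig',c*d[0]+q*d[1],-q*d[0]+c*d[1])
for n in('scene','side','wrist'):
    f=eyes.grab_frame(n); a=f['frame'][:,:,::-1]
    if n=='scene': a=cv2.resize(a[120:300,130:340],None,fx=3,fy=3)
    if n=='side': a=cv2.resize(a[100:260,190:380],None,fx=3,fy=3)
    cv2.imwrite(f'pics/{n}1.png',a)
E
```

```text
t: 1.35
ee_pos: [0.4558, -0.1982, 0.2168]
eef_rot: [-3.098, 0.462, 0.007]
ft_force: [-0.1, -0.4, 0.3]
grip_width: 0.0005
1.35 [ 0.45579705 -0.19821441  0.21675251] [-3.09804105  0.46183548  0.00720487] 0.0004926955278073883
jig -0.14679633180515786 0.06280928411652714
```

View pics/scene1.png

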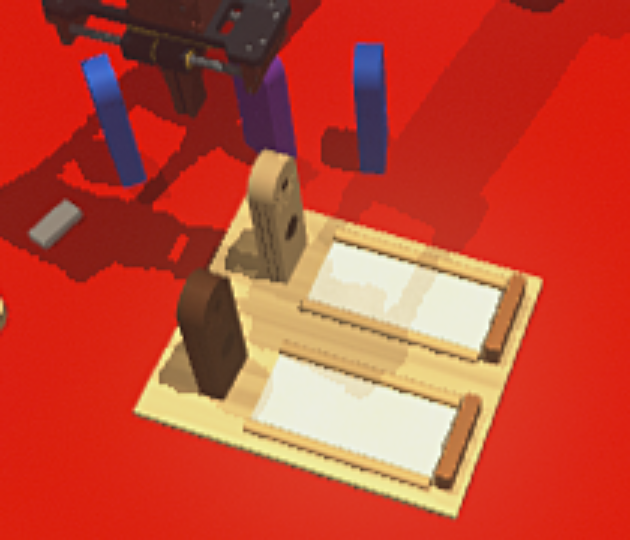

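View pics/wrist1.png

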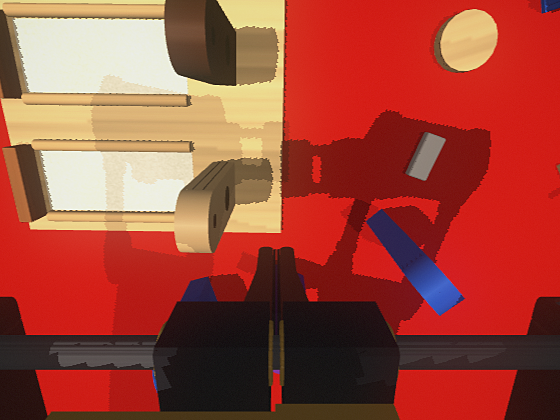

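View pics/side1.png

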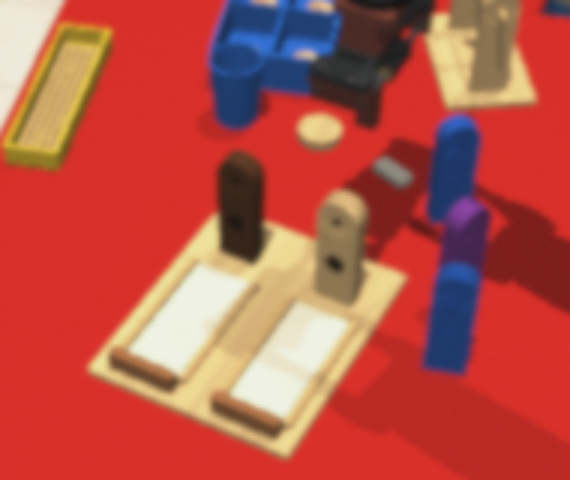

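```bash
python3 - <<'E'
from bench import sense, eyes
import cv2,numpy as np
from scipy.spatial.transform import Rotation as R
s=sense()
f=eyes.grab_frame('wrist'); cv2.imwrite('pics/wrist1z.png',cv2.resize(f['frame'][100:280,100:360,::-1],None,fx=3,fy=3,interpolation=cv2.INTER_CUBIC))
T=f['tool_from_camera'];print(T.round(3))
Rw=R.from_rotvec(s['eef_rot']).as_matrix()
def ray(u,v,z):
    d=Rw@T[:3,:3]@np.linalg.solve(f['intrinsics'],[u,v,1]); o=s['ee_pos']+Rw@T[:3,3]; return o+d*(z-o[2])/d[2]
p=np.load('jig.npy');c,q=np.cos(p[2]),np.sin(p[2])
for nm,u,v,z in [('corner',281,233,.009),('edge',284,10,.009),('rail+30',191,146,.014),('rail-30',190,100,.014),('stop end',40,216,.009),('pale foot bl',236,163,.009),('tip',275,250,.217)]:
    X=ray(u,v,z); d=X[:2]-p[:2];print(nm,X.round(4),'jig',(c*d[0]+q*d[1]).round(4),(-q*d[0]+c*d[1]).round(4))
E
```

```text
[[-0.001 -0.954 -0.3    0.083]
 [ 1.    -0.001  0.002 -0.   ]
 [-0.002 -0.3    0.954 -0.161]
 [ 0.     0.     0.     1.   ]]
corner [ 0.3937 -0.1849  0.009 ] jig -0.1525 0.1261
edge [ 0.6166 -0.2555  0.009 ] jig -0.1537 -0.1078
rail+30 [ 0.521  -0.1215  0.014 ] jig -0.0542 0.0233
rail-30 [ 0.5655 -0.138   0.014 ] jig -0.0567 -0.024
stop end [0.497  0.0803 0.009 ] jig 0.1314 0.1062
pale foot bl [ 0.4886 -0.1612  0.009 ] jig -0.1017 0.0425
tip [ 0.4656 -0.2017  0.217 ] jig -0.1472 0.0524
```

View pics/wrist1z.png

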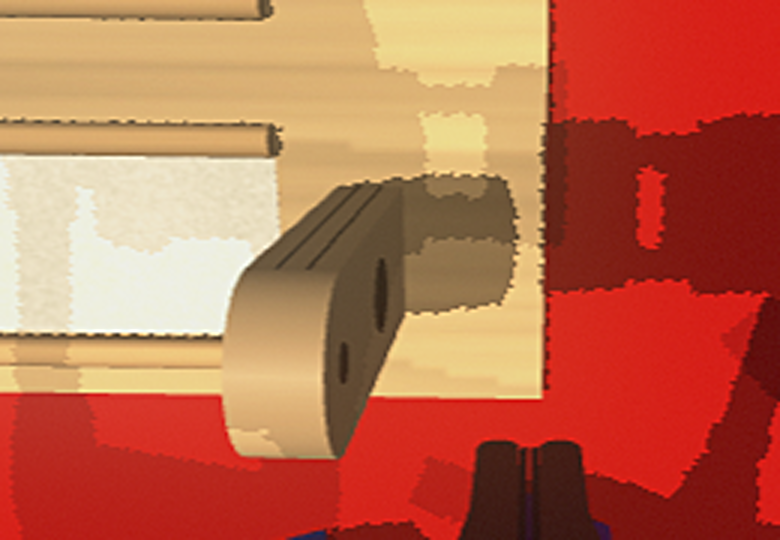

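```bash
python3 -m creep '[[-0.3,0.1,-4.5,0],[0,0,-4.2,0],[0.6,1.9,0,0],[0,0,0,0]]' 0; python3 -m creep '[[0.24,0.76,0,0],[0.24,0.76,0,0],[0.24,0.76,0,0]]'
```

```text
t: 2.05
ee_pos: [0.4565, -0.1832, 0.1284]
eef_rot: [-3.097, 0.478, 0.003]
ft_force: [0.4, -0.2, -0.1]
grip_width: -0.0
t: 2.42
ee_pos: [0.464, -0.1615, 0.1298]
eef_rot: [-3.098, 0.483, -0.0]
ft_force: [-0.9, -0.2, -0.3]
grip_width: 0.0005
```

```bash
python3 -m creep '[[0.24,0.76,0,0],[0.24,0.76,0,0]]'
cat > look.py <<'E'
import sys,cv2,numpy as np,pickle
from bench import sense, eyes
k=sys.argv[1]; s=sense(); p=np.load('jig.npy');c,q=np.cos(p[2]),np.sin(p[2]);d=s['ee_pos'][:2]-p[:2]
print(s['t'],'jig',(c*d[0]+q*d[1]).round(4),(-q*d[0]+c*d[1]).round(4),s['ee_pos'].round(4),np.round(s['ft_force'],1))
for n in sys.argv[2:]:
    f=eyes.grab_frame(n); f['s']=s; pickle.dump(f,open(f'pics/{n}{k}.pkl','wb')); a=f['frame'][:,:,::-1]
    if n=='scene': a=cv2.resize(a[140:300,150:340],None,fx=4,fy=4,interpolation=cv2.INTER_CUBIC)[:600]
    if n=='side': a=cv2.resize(a[110:260,190:380],None,fx=4,fy=4,interpolation=cv2.INTER_CUBIC)
    cv2.imwrite(f'pics/{n}{k}.png',a)
E
python3 look.py 2 scene wrist
```

```text
t: 2.68
ee_pos: [0.4694, -0.1453, 0.1303]
eef_rot: [-3.098, 0.483, -0.002]
ft_force: [-0.0, 0.3, -0.2]
grip_width: 0.0005
2.675 jig -0.0922 0.0655 [ 0.4694 -0.1453  0.1303] [-0.   0.3 -0.2]
```

View pics/scene2.png

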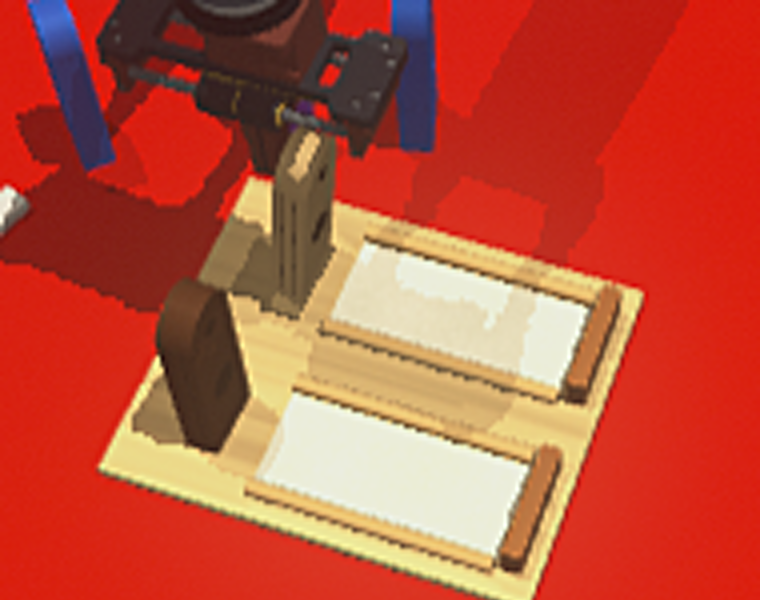

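View pics/wrist2.png

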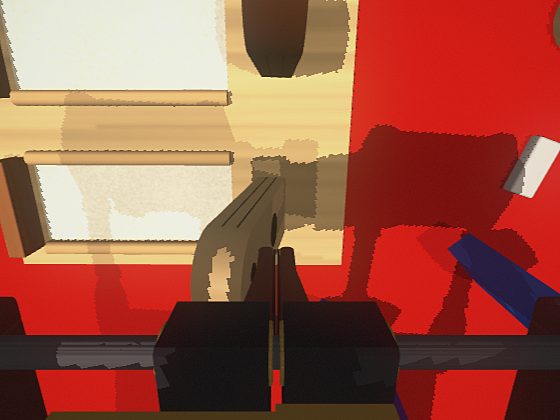

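```bash
python3 -m creep '[[0.24,0.76,0,0],[0.24,0.76,0,0]]'; python3 look.py 3 scene side
```

```text
t: 3.02
ee_pos: [0.4744, -0.1292, 0.1302]
eef_rot: [-3.098, 0.482, -0.001]
ft_force: [-1.0, -0.1, -0.1]
grip_width: 0.0009
3.025 jig -0.0754 0.0655 [ 0.4744 -0.1292  0.1302] [-1.  -0.1 -0.1]
```

View pics/scene3.png

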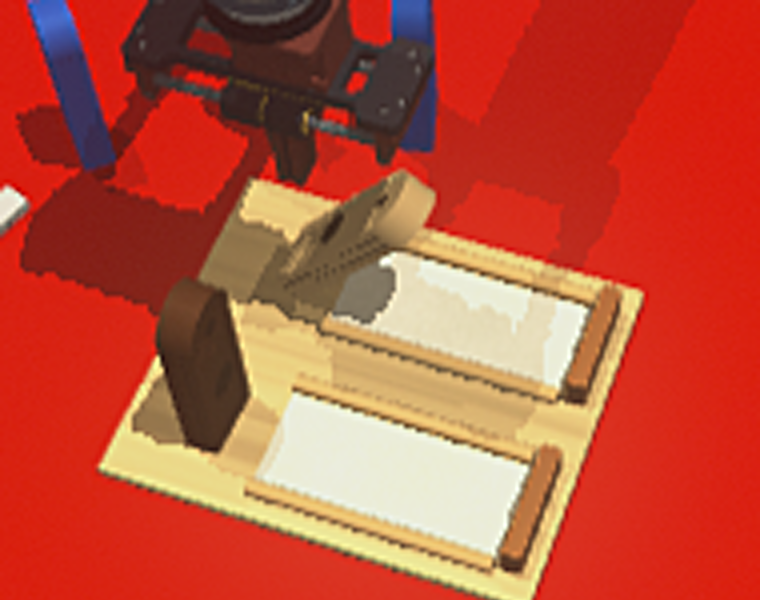

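View pics/side3.png

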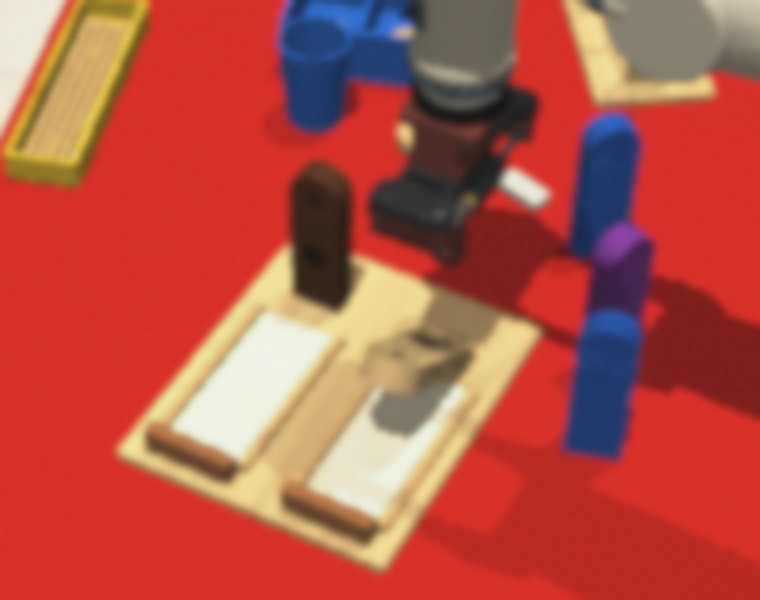

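```bash
python3 -m creep '[[0,0,0,0],[-0.9,-3,0,0],[-0.9,-2.9,0,0],[0,0,0,0]]'; python3 look.py 4 scene wrist
```

```text
t: 3.62
ee_pos: [0.4561, -0.1892, 0.1301]
eef_rot: [-3.098, 0.479, -0.001]
ft_force: [0.8, 0.1, -0.3]
grip_width: 0.0006
3.625 jig -0.1381 0.0653 [ 0.4561 -0.1892  0.1301] [ 0.8  0.1 -0.3]
```

View pics/scene4.png

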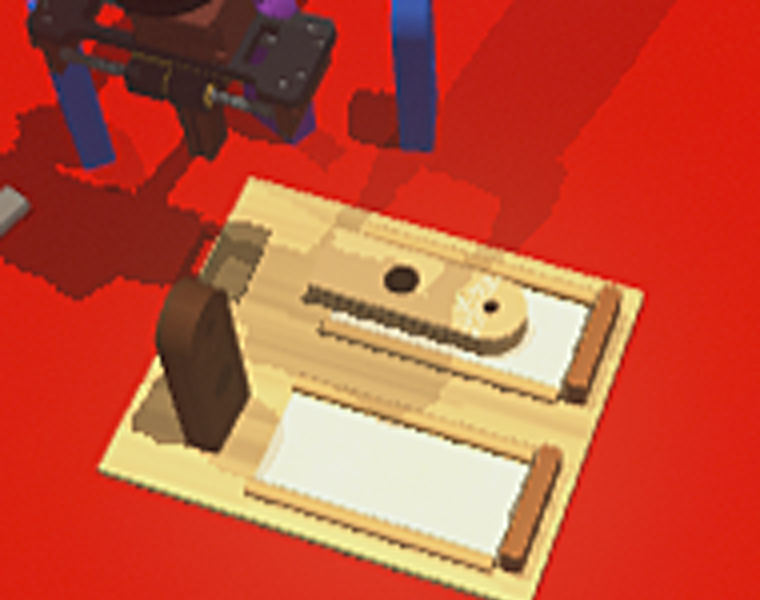

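View pics/wrist4.png

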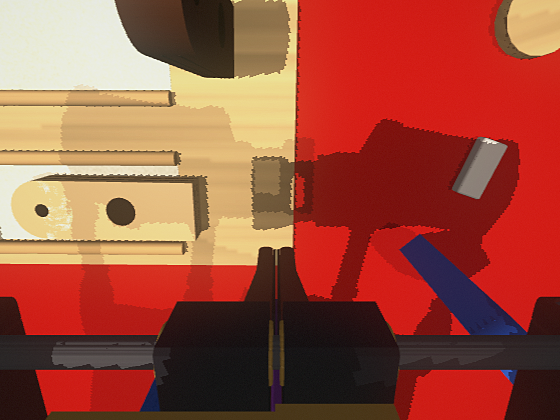

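```bash
cat > w.py <<'E'
import numpy as np,pickle,sys
from scipy.spatial.transform import Rotation as R
p=np.load('jig.npy');c,q=np.cos(p[2]),np.sin(p[2])
def tojig(X): d=X[:2]-p[:2]; return np.array([c*d[0]+q*d[1],-q*d[0]+c*d[1]]).round(4)
def wr(k,u,v,z):
    f=pickle.load(open(f'pics/wrist{k}.pkl','rb')); s=f['s'];T=f['tool_from_camera'];Rw=R.from_rotvec(s['eef_rot']).as_matrix()
    d=Rw@T[:3,:3]@np.linalg.solve(f['intrinsics'],[u,v,1]); o=s['ee_pos']+Rw@T[:3,3]; return tojig(o+d*(z-o[2])/d[2])
E
python3 - <<'E'
from w import *
from h import ray
for nm,u,v,z in [('foot L',194,178,.033),('foot R',200,239,.033),('top tip',11,208,.033),('hole1',121,212,.033),('hole2',41,211,.033),('jig -x edge',296,200,.009),('corner',295,263,.009),('railL end',180,158,.014),('railR end',186,248,.014)]:
    print(nm,wr(4,u,v,z))
for nm,u,v in [('foot L',307,288),('tip',527,320),('hole1',401,279),('hole2',491,307)]:
    print(nm,tojig(ray('scene',150+u/4-.4,140+v/4-.4,.033)))
E
```

```text
foot L [-0.073   0.0367]
foot R [-0.0739  0.0887]
top tip [0.0784 0.0609]
hole1 [-0.011   0.0647]
hole2 [0.0544 0.0636]
jig -x edge [-0.1553  0.0619]
corner [-0.1551  0.1232]
railL end [-0.0578  0.0237]
railR end [-0.0557  0.1054]
foot L [-0.0684  0.0385]
tip [0.0825 0.0628]
hole1 [-0.01    0.0662]
hole2 [0.056  0.0647]
```

```bash
python3 -m creep '[[0.3,1,-5.4,0.01],[0,0,-4.2,0],[0,0,-1,0],[0,0,0,0]]'; python3 look.py 5 scene wrist side
```

```text
t: 4.22
ee_pos: [0.4617, -0.1746, 0.0242]
eef_rot: [-3.101, 0.455, -0.009]
ft_force: [-0.7, -0.1, 0.0]
grip_width: -0.0
4.225 jig -0.1225 0.0642 [ 0.4617 -0.1746  0.0242] [-0.7 -0.1  0. ]
```

View pics/scene5.png

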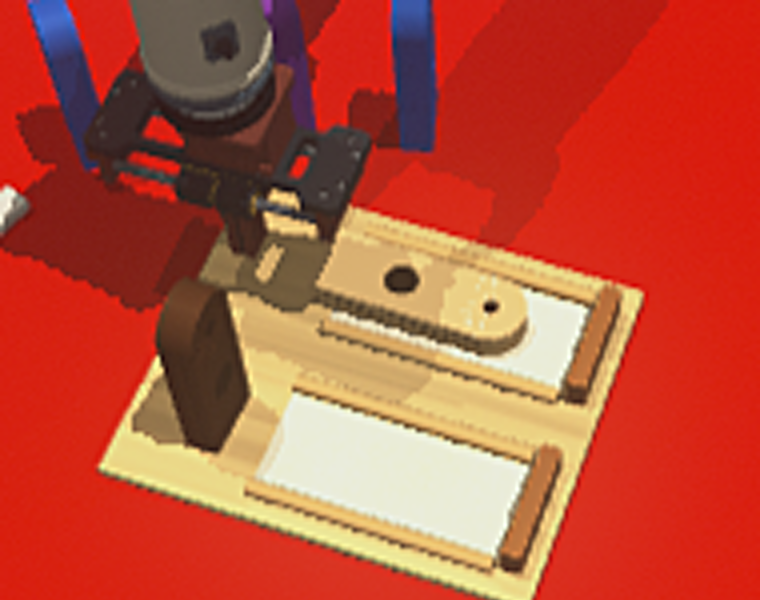

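View pics/wrist5.png

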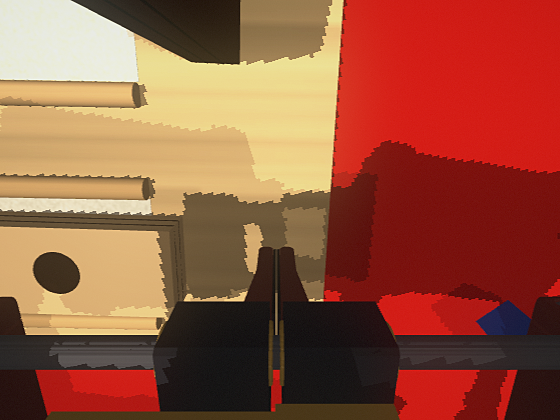

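View pics/side5.png

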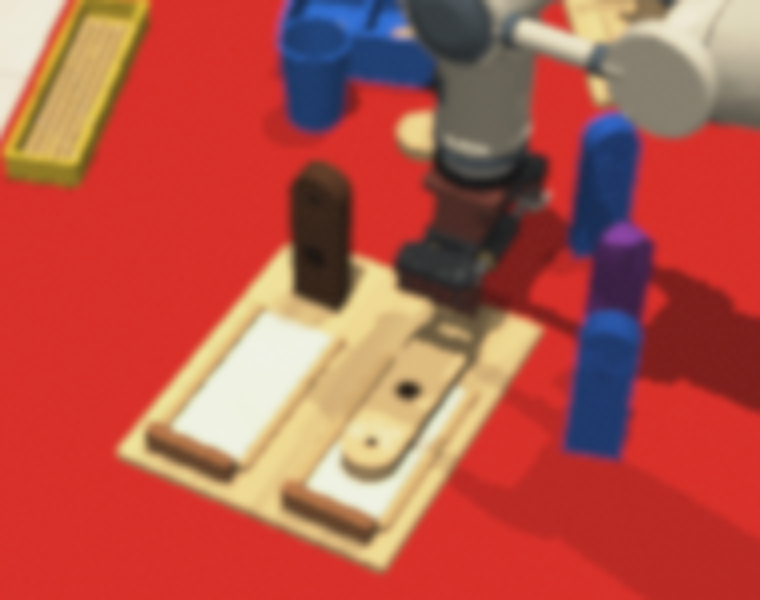

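```bash
python3 -m creep '[[0.75,2.4,-0.4,0],[0.3,0.95,0,0],[0.3,0.95,0,0],[0.3,0.95,0,0],[0.3,0.95,0,0]]'; python3 look.py 6 scene wrist
```

```text
t: 5.0
ee_pos: [0.4855, -0.1138, 0.0275]
eef_rot: [-3.104, 0.46, -0.027]
ft_force: [0.8, -0.3, -0.3]
grip_width: 0.0008
5.0 jig -0.0573 0.0595 [ 0.4855 -0.1138  0.0275] [ 0.8 -0.3 -0.3]
```

View pics/scene6.png

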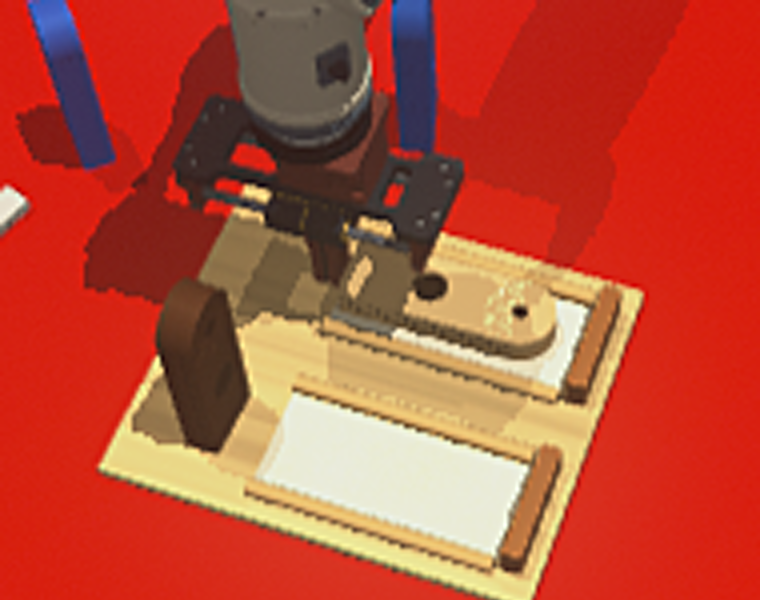

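View pics/wrist6.png

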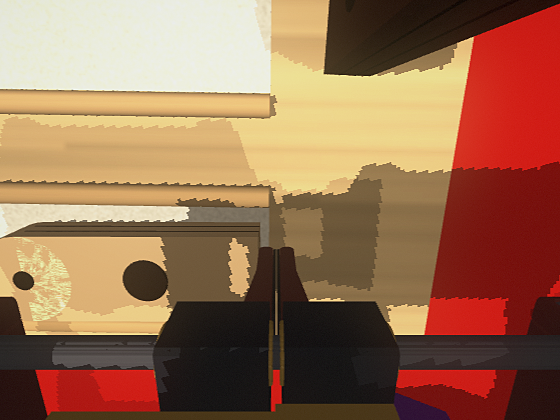

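```bash
python3 -m creep '[[-0.3,-0.8,0,0],[-0.5,0.2,-0.8,0],[0,0,0,0]]'; python3 look.py 7
```

```text
t: 5.48
ee_pos: [0.4765, -0.1202, 0.0183]
eef_rot: [-3.104, 0.459, -0.025]
ft_force: [-1.5, 0.5, -0.7]
grip_width: 0.0007
5.475 jig -0.0661 0.0662 [ 0.4765 -0.1202  0.0183] [-1.5  0.5 -0.7]
```

```bash
python3 -m creep '[[0.25,0.8,-0.1,0],[0.25,0.8,-0.1,0]]'; python3 look.py 8 scene wrist; python3 - <<'E'
from w import *
from h import ray
E
```

```text
t: 5.72
ee_pos: [0.4816, -0.104, 0.0162]
eef_rot: [-3.104, 0.461, -0.026]
ft_force: [0.7, -0.8, 1.0]
grip_width: 0.0004
5.725 jig -0.0492 0.0662 [ 0.4816 -0.104   0.0162] [ 0.7 -0.8  1. ]
```

View pics/scene8.png

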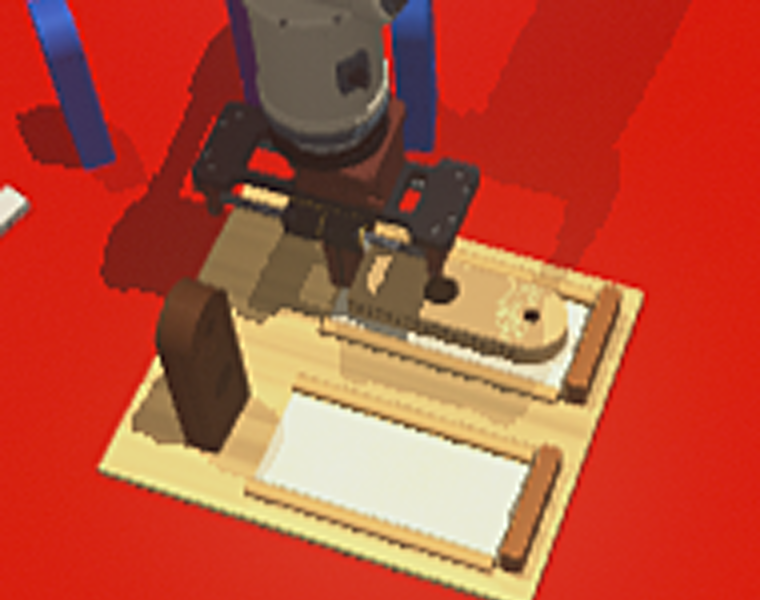

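View pics/wrist8.png

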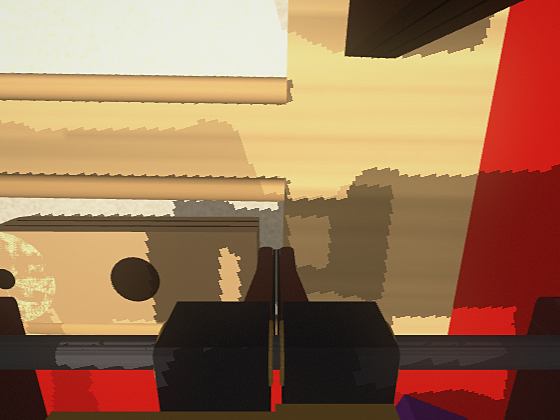

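```bash
python3 -m creep '[[0.18,0.57,0,0],[0.18,0.57,0,0]]'; python3 look.py 9 scene;  python3 - <<'E'
from w import *
from h import ray
print(tojig(ray('scene',150+531/4-.4,140+316/4-.4,.033)))
E
```

```text
t: 6.08
ee_pos: [0.4856, -0.0913, 0.0162]
eef_rot: [-3.104, 0.459, -0.025]
ft_force: [-0.7, -0.9, 0.2]
grip_width: 0.0006
6.075 jig -0.0359 0.0661 [ 0.4856 -0.0913  0.0162] [-0.7 -0.9  0.2]
[0.084  0.0667]
```

View pics/scene9.png

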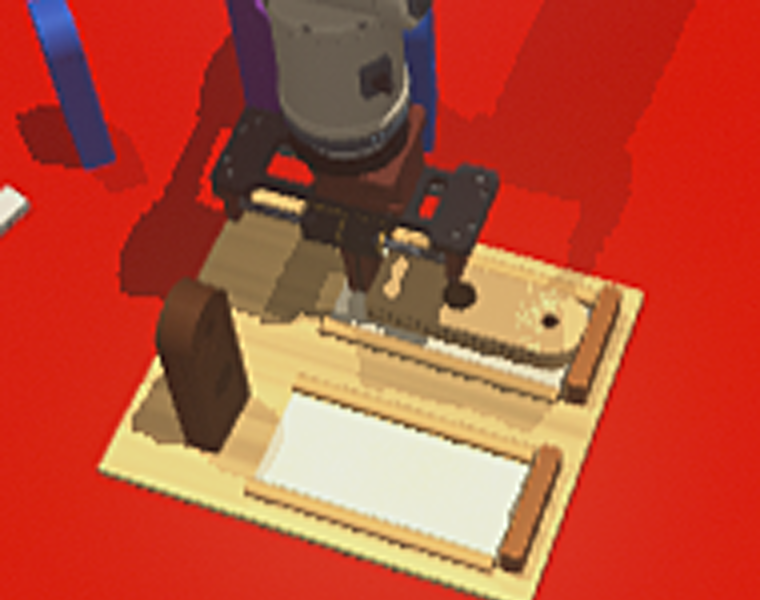

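```bash
for i in 1; do python3 -m creep '[[0.1,0.3,0,0]]'; python3 -m creep '[[0.1,0.3,0,0]]'; done
```

```text
t: 6.25
ee_pos: [0.4859, -0.0911, 0.0163]
eef_rot: [3.104, -0.459, 0.024]
ft_force: [-6.5, -18.8, 1.1]
grip_width: 0.0004
t: 6.38
ee_pos: [0.486, -0.0913, 0.0164]
eef_rot: [3.097, -0.46, 0.022]
ft_force: [-3.8, -13.4, 0.9]
grip_width: 0.0007
```

```bash
python3 -m creep '[[-0.2,-0.6,0,0],[-0.6,-2,0,0],[-0.3,-1,3,0],[0,0,5,0],[0,0,5,0]]'; python3 -m creep '[[-0.6,-2,3,0],[-1.2,-4,0,0],[-1.2,-4,0,0],[0,0,0,0]]';python3 look.py 10 scene side wrist
```

```text
t: 7.0
ee_pos: [0.4715, -0.1266, 0.1442]
eef_rot: [3.102, -0.46, 0.007]
ft_force: [-0.5, -0.0, 0.5]
grip_width: 0.0009
t: 7.5
ee_pos: [0.4433, -0.2287, 0.182]
eef_rot: [3.103, -0.454, 0.026]
ft_force: [-0.3, -0.0, -0.3]
grip_width: 0.0002
7.5 jig -0.1796 0.0657 [ 0.4433 -0.2287  0.182 ] [-0.3 -0.  -0.3]
```

View pics/scene10.png

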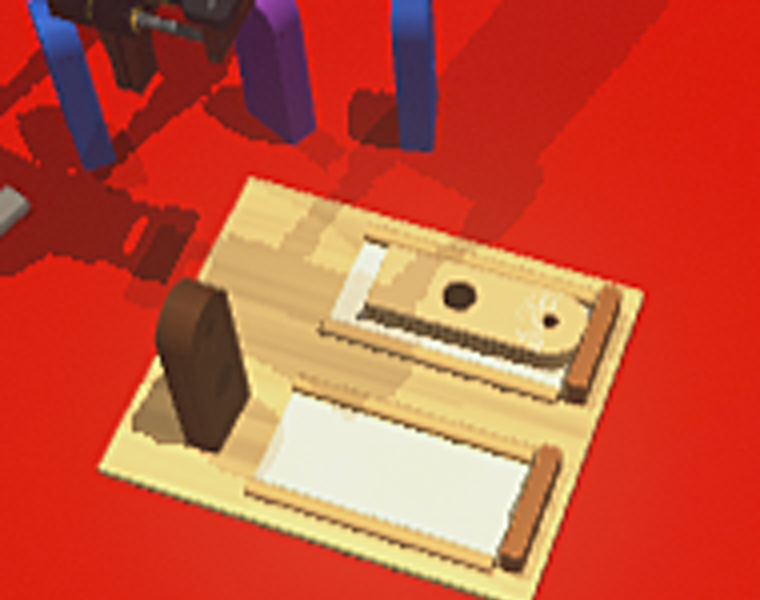

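View pics/side10.png

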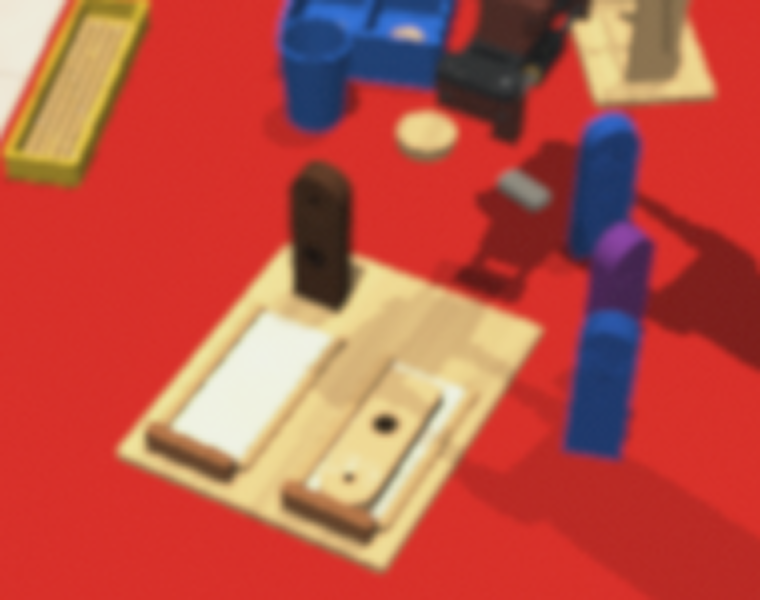

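View pics/wrist10.png

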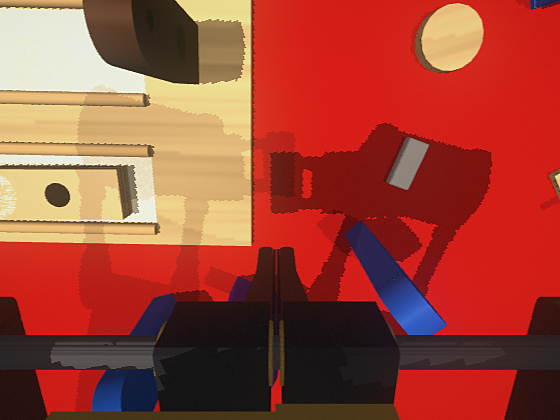

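```bash
python3 - <<'E'
from w import *
from h import ray
for nm,u,v,z in [('rail L',154,150,.014),('rail R',160,228,.014),('foot low',135,215,.009),('foot top L',118,168,.033),('foot top R',125,219,.033),('edge',252,200,.009),('edge',253,20,.009)]: print(nm,wr(10,u,v,z))
for nm,u,v,z in [('hole1',459,295,.033),('hole2',550,321,.033),('foot top',362,310,.033),('tip',588,330,.033)]: print(nm,tojig(ray('scene',150+u/4-.4,140+v/4-.4,z)))
E
```

```text
rail L [-0.0603  0.0229]
rail R [-0.059   0.1041]
foot low [-0.0321  0.0916]
foot top L [-0.0317  0.0378]
foot top R [-0.0323  0.0882]
edge [-0.1557  0.0742]
edge [-0.1583 -0.0934]
hole1 [0.0321 0.0668]
hole2 [0.0975 0.0671]
foot top [-0.0263  0.0342]
tip [0.124  0.0686]
```

```bash
python3 -c "
from bench import sign_off; print(sign_off())"
```

```text
the job is handed in; nothing more can be done
None
```

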